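Sort the stripped parts, then press the keyed shaft into the pulley hub

TASK

Put away the loose parts left from the strip-down: the ring-shaped bearing in the round dish and the hexagonal standoff in the rectangular tray. Then take the keyed shaft from its stand, push it into the pulley hub, turning it until the key slips into the keyway, and keep pushing against the spring until the shaft's flange sits on the hub. Finish while still gripping the shaft and pressing it fully home (do not let go), and leave the screwdriver, wrench and bottle where they are.

Things in the scene. Friction and masses are not known exactly. Their poses are not given: they have to be found in the camera images.
- bearing: bearing, a plain steel ring lying flat on the bench: outer diameter 32, bore 15, height 12; origin at the centre of its underside, z up
- standoff: hexagonal aluminium standoff lying flat on the bench: a bar 60 long, 14 across flats (14 high as it lies; 16 over its side corners); its x axis runs along the bar; origin under its middle, at bench level
- dish: white round dish fixed to the bench, for the bearing: outer diameter 120, rim height 25, wall 4, floor 4 thick; origin at the centre of its underside. The dish and the tray may swap places between runs
- tray: white rectangular tray fixed to the bench, for the standoff: 110 along its x by 150 along its y, rim height 25, wall 4, floor 4 thick; origin at the centre of its underside
- shaft: upright steel keyed shaft, 91 long, about 0.22 kg; origin at the centre of its lower tip, z up along the shaft, x towards the key. Round stem of diameter 16 from z 0 to 45, tapering to diameter 12 over the lowest 4; flange of diameter 44 from z 45 to 51; square head 24 x 24, sides along x and y, from z 51 to 91: grip it on either pair of sides
- shaft_key (a point): outer face of the shaft's key, 13 out from the axis along +x, 28 above the tip. The key is a rib on the stem 6 wide, from z 14 to z 42. Straight above it a tab 6 wide on the flange reaches 31 from the axis and shows from above where the key is
- stand: white plastic block 80 x 80 x 55 fixed to the bench; origin at the centre of its underside. At the start the shaft hangs in its middle hole (33 diameter, 50 deep), flange resting on the block's top, tip 10 above the bench; lift it 50 or more straight up to clear
- hub: aluminium toothed pulley hub, upright, bore up, fixed and not turning, in a grey round base of diameter 90 and height 20; hub diameter 60, its flat upper face 75 above the bench. Origin on the axis at bench level; z up, x towards the keyway. Fully home the shaft's flange lies on the upper face, the shaft's origin 30 above the hub's
- hub_keyway (a point): mouth of the keyway, on the upper face 12 out from the axis along +x: a slot 8 wide in the bore's side, out to 15 from the axis, full depth; a dark scribed line on the face carries on outward from it. The key goes in with the x axes of shaft and hub parallel within about 5 degrees
- hub_mouth (a point): centre of the bore's mouth, on the hub's upper face, 75 above the bench. Bore diameter 17.5. The shaft's tip enters at any turn until, 14 deep, a key that is not over the keyway rests on the upper face
- ejector (a joint): travel in m of the spring-loaded brass ejector pin in the hub's bore: 0 at rest with its top 33 below the upper face, grows as the shaft tip pushes it down, about 0.012 with the shaft fully home. It pushes up with about 5 N at first and 9 N fully home, so an unheld shaft is lifted out again
- screwdriver: screwdriver with red handle lying on the bench, bystander: leave it
- wrench: steel wrench about 150 long lying on the bench, bystander: leave it
- bottle: glass bottle with blue cap standing on the bench, diameter 70, height 150, bystander: leave it
There are look-alikes about, which are no part of the job. There is more than one size of the standoff; the one meant has the size given above. Of the things that look like the bearing, take the one that is farthest to the robot's right at the start.

How it is judged:
By the outcome, as a careful person would: the job done as asked, in the order asked, and still so for the second after the job is handed in, while the arm keeps its last pose, push and grip.
It also fails if it takes over 64 s, if anything falls off the work surface, if the arm or the gripper's body presses on something with over 40 N, if the wrist force passes 120 N, or if a joint passes its speed limit or range.

ROBOT

A 7-joint arm with a two-finger parallel gripper is mounted at the origin on the work surface. World frame = base frame: x ahead of the robot, y to its left, z up, the work surface at z = 0. Lengths are in m, angles in rad, forces in N, time in s.
With the tool pointing down it reaches from about 0.4 to 0.85 m from the base axis. Payload 10.4 kg.
Tool frame: the origin (TCP) lies at the very end of the fingers, on their centre line; the grasp point (between the pads) lies 19 mm behind it; z points along the fingers, y is the line along which they close (so a half turn about z gives the same grasp; the last joint's range is limited). The gripper opens to 85 mm and grips with 20 to 120 N. Pads are 22 mm wide; open, the fingers measure 114 mm over their backs; the gripper's body (76 mm by 85 mm) begins 54 mm behind the grasp point. The pads swing forward as they close: fully open they stand 13 mm farther back than shut.
Start: joints at [1.257, 0.332, -0.065, 1.46, 0.022, 1.35, -0.088], TCP at [0.179, -0.599, 0.231] pointing down, gripper open.
Joint ranges: [-2.6, 2.6], [-0.5, 2.12], [-1.47, 1.34], [0.16, 2.42], [-1.27, 4.41], [0.06, 2.06], [-2.6, 2.6]. Speed limits (rad/s): [2.22, 2.22, 2.79, 2.79, 3.14, 3.14, 3.14].

INTERFACE

Orientations are given as a unit quaternion [x, y, z, w].
In Python, from workcell import * gives the robot as it stands.
- The arm moves only by the tool step_arm, never from a script. Its argument "commands" is one flat list of numbers, 7 for each row, row after row: the finger opening in mm, from 0 to 85.4, then the shift along the world's x, y, z as a fraction of full scale, then the turn, a rotation vector about the world's x, y, z as a fraction of full scale. A call has exactly 10 rows; each row is the pose to reach, as a shift and turn from the pose commanded when the call began, turning the shorter way round; what a row does not reach only later rows make up. Full scale, the value 1, is 0.6 m for a shift and pi rad for a turn. A row lasts 1/8 s, in which the tool goes at most 62.5 mm and 10.7 degrees, less where a joint would pass 70% of its speed; a pose out of reach is approached as far as the arm can. A call with a number of a shift or a turn outside -1 to 1 is refused whole. A call with a gripper value outside its range is refused whole. The fingers move at their own pace and stop on an object; "squeeze" is the grip in N (left out, the last holds). Time passes only in rows, so rows that repeat a pose let the fingers close, or fill a call up. It gives the time, the measured TCP pose, the force, the opening and the grip force at its end, in the units of the state.
- get_obs(): the state, without advancing time (a new reading comes with each control period).
- camera(name): name is "scene" or "top" or "wrist"; returns the picture (480x640x3 uint8, red, green, blue); there is no depth.
- camera_params(name): a dict with "mtx" (3x3 intrinsics, pixels), "extrinsics" (4x4, takes a point from world to camera coordinates); the wrist camera has in their place "tool_from_camera" (4x4, takes a point from camera to tool coordinates, whose origin is the TCP and whose axes are the flange's). Camera axes: x right, y down, z forward; pixel columns grow to the right and rows downward; lengths in m; the calibration is good to about 2 mm. A picture is of the moment at which its call begins: read the wrist's pose just before it. camera_params takes no time and is no camera call.
- hand_in(): hands the job in; it is judged then, once.
The state is a dict: "clock": time; "joint_pos": joint angles; "joint_velocities": joint speeds; "tau": joint torques, N m; "position": TCP position; "ee_rot": TCP orientation; "ft_force": force on the tool from outside, world axes, zero at the start; "torque": the same for the moment, N m; "grip_width": opening from 0.0 (shut) to 1.0 (fully open); "grasp_force": force on a finger pad.
Only numpy, scipy, OpenCV 4.12 (cv2) and the standard library are available. Lean on these libraries where they do the work, as an engineer would, in place of code of your own. Each camera call takes 0.05 s, during which the arm holds its last target. There are 200 camera calls.

## Working session

There is one attempt and no reset: what is moved stays moved. The work goes in short steps, Python scripts to look and compute and a tool call to move; the robot and the scene stay as the last step left them, time stands still between calls to the robot, and variables do not carry over. Pictures are saved under pics/ and viewed, at most 13 in all, crops included, and the job is handed in when it is done.

Besides the shell and the picture viewer there is one more tool, called as a command line: name --argument value ..., lists and objects as JSON in quotes. step_arm: Moves the arm, as the interface text tells. Its arguments: {"type":"object","properties":{"commands":{"type":"array","items":{"type":"number"}},"squeeze":{"type":"number"}},"required":["commands"]}

```bash
mkdir -p pics; cat > h.py <<'E'
from workcell import *
import numpy as np, cv2
from scipy.spatial.transform import Rotation as R
def save(n,f):
    im=camera(n); cv2.imwrite(f,cv2.cvtColor(im,cv2.COLOR_RGB2BGR)); return im
def cast(n,px,z,obs=None):
    p=camera_params(n); K=np.array(p["mtx"])
    px=np.atleast_2d(px).astype(float)
    d=np.c_[px,np.ones(len(px))]@np.linalg.inv(K).T
    if n=="wrist":
        T=np.eye(4);T[:3,:3]=R.from_quat(obs["ee_rot"]).as_matrix();T[:3,3]=obs["position"]
        M=T@np.array(p["tool_from_camera"])
    else: M=np.linalg.inv(np.array(p["extrinsics"]))
    d=d@M[:3,:3].T;o=M[:3,3]
    return o+d*((z-o[2])/d[:,2])[:,None]
E
python3 - <<'E'
from h import *
o=get_obs();print(o)
save("top","pics/top0.png");save("scene","pics/scene0.png")
for n in("top","scene"):
    M=np.linalg.inv(np.array(camera_params(n)["extrinsics"]));print(n,M[:3,3].round(3),M[:3,:3].round(2).tolist())
print(camera_params("wrist"))
E
```

```text
{'clock': 0.0, 'joint_pos': array([ 1.25738348,  0.33291543, -0.06472932,  1.46094333,  0.02158429,
        1.34988   , -0.08846211]), 'joint_velocities': array([ 0.00124892, -0.00017684, -0.00064076,  0.00028482, -0.00057619,
        0.00175084,  0.00074266]), 'tau': array([ 1.20535457e-03, -6.25457096e+01,  4.98706335e-02, -3.91605484e+01,
        1.62452197e-02,  9.92300775e-03, -6.15874114e-05]), 'position': array([ 0.17911722, -0.59839513,  0.23048783]), 'ee_rot': array([ 9.89440812e-01,  1.44935689e-01, -1.25294117e-04, -7.14731727e-04]), 'ft_force': array([ 0.17266679,  0.25141586, -0.89835444]), 'torque': array([ 0.05624396,  0.01817086, -0.04277576]), 'grasp_force': 0.0, 'grip_width': 1.0004336858004144}
top [ 0.43  -0.03   1.116] [[-0.02, -1.0, 0.08], [-1.0, 0.02, 0.0], [-0.0, -0.08, -1.0]]
scene [0.977 0.76  0.674] [[-0.87, 0.25, -0.43], [0.49, 0.47, -0.73], [0.02, -0.85, -0.53]]
{'mtx': array([[425.35784475,   0.        , 319.76067982],
       [  0.        , 425.35784475, 239.49816587],
       [  0.        ,   0.        ,   1.        ]]), 'tool_from_camera': array([[ 9.71892162e-04, -9.45042979e-01, -3.26944680e-01,
         8.49748255e-02],
       [ 9.99999050e-01,  1.23791621e-03, -6.05584965e-04,
        -5.59294816e-04],
       [ 9.77033937e-04, -3.26943781e-01,  9.45043285e-01,
        -1.42570051e-01],
       [ 0.00000000e+00,  0.00000000e+00,  0.00000000e+00,
         1.00000000e+00]])}
```

View pics/top0.png

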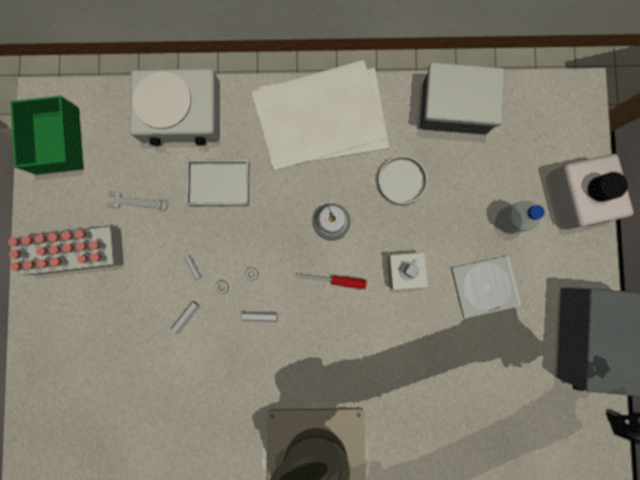

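View pics/scene0.png

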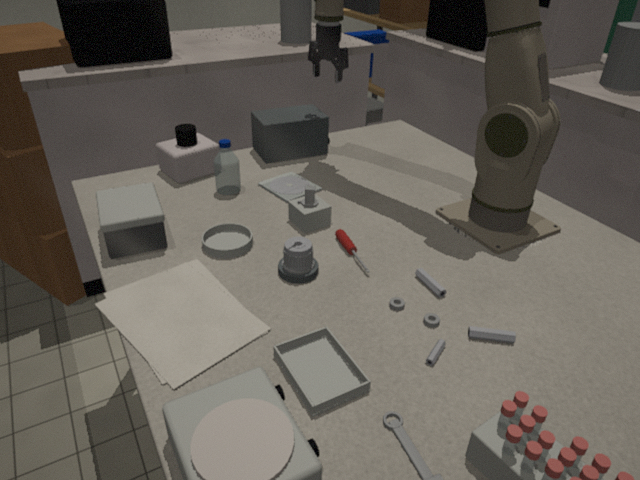

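The top view shows two rings, at (222,287) and (251,273), and the right-hand one is meant. Three hex bars lie at (193,267), (185,317) and (259,317). The dish is at (401,181), the tray at (219,184), the hub at (331,220) and the stand with the shaft at (408,270). The scene view agrees with this. Next I'll measure these from the image.

```bash
python3 - <<'E'
from h import *
im=cv2.imread("pics/top0.png");g=cv2.cvtColor(im,cv2.COLOR_BGR2GRAY)
hsv=cv2.cvtColor(im,cv2.COLOR_BGR2HSV)
print(camera_params("top")["mtx"][0,0])
for n,px,z in[("bear",(251,273),.012),("b2",(222,287),.012),("dish",(401,181),.025),("tray",(219,184),.025),("hub",(331,217),.075),("stand",(408,270),.055),("s1",(193,267),.014),("s2",(185,317),.014),("s3",(259,317),.014)]:
    print(n,cast("top",px,z).round(3))
def crop(x0,y0,x1,y1,k):return cv2.resize(im[y0:y1,x0:x1],None,fx=k,fy=k,interpolation=cv2.INTER_CUBIC)
a=crop(165,245,285,340,5)[:, :600]
b=crop(305,195,355,245,4);c=crop(383,245,433,295,4)
out=np.zeros((475,800,3),np.uint8);out[:475,:600]=a;out[:200,600:]=b;out[200:400,600:]=c
cv2.imwrite("pics/crop0.png",out)
# standoff/bearing contours via background difference
bg=cv2.medianBlur(im,61);d=cv2.absdiff(im,bg).max(2)
m=(cv2.GaussianBlur(d,(3,3),0)>22).astype(np.uint8);m[:, :165]=0;m[:,285:]=0;m[:245]=0;m[340:]=0
cs,_=cv2.findContours(m,cv2.RETR_EXTERNAL,cv2.CHAIN_APPROX_NONE)
for c in cs:
    if cv2.contourArea(c)<20:continue
    r=cv2.minAreaRect(c);bx=cast("top",cv2.boxPoints(r),.008)[:,:2]
    e=[np.linalg.norm(bx[i]-bx[i+1]) for i in(0,1)]
    k=int(np.argmax(e));v=bx[k]-bx[k+1]
    print("c",np.round(r[0],1),bx.mean(0).round(4),np.round(e,4),np.degrees(np.arctan2(v[1],v[0])).round(1))
E
```

```text
452.8151296062965
bear [[0.44  0.15  0.012]]
b2 [[0.408 0.221 0.012]]
dish [[ 0.659 -0.219  0.025]]
tray [[0.658 0.226 0.025]]
hub [[ 0.566 -0.046  0.075]]
stand [[ 0.441 -0.224  0.055]]
s1 [[0.457 0.291 0.014]]
s2 [[0.337 0.309 0.014]]
s3 [[0.334 0.131 0.014]]
c [258.9 315.7] [0.3368 0.1321] [0.025  0.0876] 87.2
c [185.  316.1] [0.3386 0.3111] [0.0861 0.0254] 141.6
c [194.7 265.9] [0.4598 0.2886] [0.0076 0.0606] 26.7
```

View pics/crop0.png

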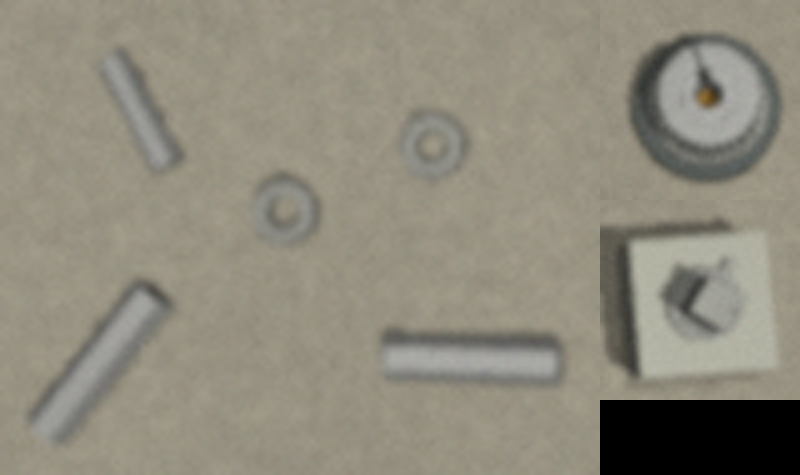

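The crop confirms that the short, thin bar (crop 112,50 to 168,165) is about 60 mm long, so it is the standoff to take. The other two bars are about 85 mm. The right ring is at crop (432,145). The hub's scribed line points up in the image, and the shaft's tab is at upper right. Next I'll move to a view of the hub and stand.

step_arm --commands '[85,0.568,0.763,0.115,0,0,0,85,0.568,0.763,0.115,0,0,0,85,0.568,0.763,0.115,0,0,0,85,0.568,0.763,0.115,0,0,0,85,0.568,0.763,0.115,0,0,0,85,0.568,0.763,0.115,0,0,0,85,0.568,0.763,0.115,0,0,0,85,0.568,0.763,0.115,0,0,0,85,0.568,0.763,0.115,0,0,0,85,0.568,0.763,0.115,0,0,0]'

```text
clock: 1.35
position: [0.5219, -0.1362, 0.3005]
ee_rot: [0.989, 0.148, 0.0, -0.001]
ft_force: [-1.1, -0.8, -0.5]
grip_width: 0.997
grasp_force: 0.0
```

```bash
python3 - <<'E'
from h import *
o=get_obs();save("wrist","pics/w1.png");np.save("w1.npy",np.r_[o["position"],o["ee_rot"]]);print(o["clock"],o["position"],o["ee_rot"],o["joint_velocities"].round(3))
E
```

```text
1.35 [ 0.52186117 -0.1362219   0.30051196] [ 9.88955494e-01  1.48210241e-01  4.90899812e-04 -7.16860364e-04] [-0.091  0.078 -0.002 -0.085  0.066  0.041 -0.158]
```

View pics/w1.png

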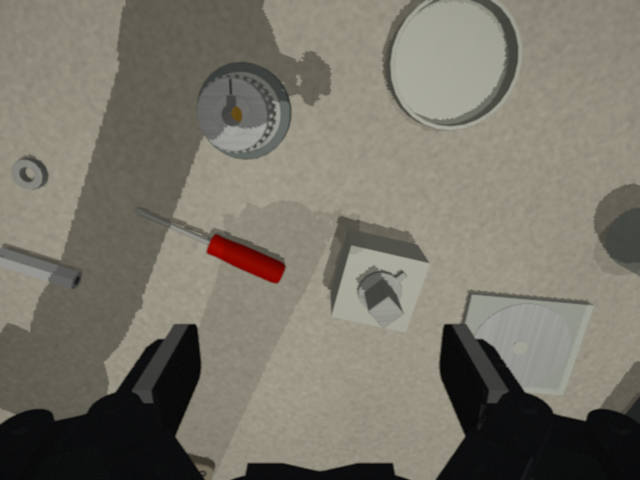

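The wrist view shows the hub bore at about (236,114) with its scribed line pointing up. The stand with the shaft is at (380,290) with the tab at (400,273), the dish is at (455,62) and the bearing at (30,173). Now I'll fix the bearing, dish, tray and standoff positions numerically.

```bash
python3 - <<'E'
from h import *
v=np.load("w1.npy");o=dict(position=v[:3],ee_rot=v[3:])
im=cv2.imread("pics/w1.png");top=cv2.imread("pics/top0.png")
def pick(img,x0,y0,x1,y1,z,n,mode):
    c=cv2.cvtColor(img[y0:y1,x0:x1],cv2.COLOR_BGR2HSV).astype(int)
    med=np.median(c.reshape(-1,3),0)
    # metal/white: low saturation vs beige
    m=((c[...,1]<med[1]*.6)).astype(np.uint8)
    m=cv2.morphologyEx(m,cv2.MORPH_OPEN,np.ones((2,2)))
    cs,_=cv2.findContours(m,cv2.RETR_EXTERNAL,cv2.CHAIN_APPROX_NONE)
    c=max(cs,key=cv2.contourArea);r=cv2.minAreaRect(c)
    bx=cast(n,cv2.boxPoints(r)+[x0,y0],z,o)[:,:2]
    e=[np.linalg.norm(bx[i]-bx[i+1]) for i in(0,1)];k=int(np.argmax(e));w=bx[k]-bx[k+1]
    print(mode,n,med,bx.mean(0).round(4),np.round(e,4),np.degrees(np.arctan2(w[1],w[0])).round(1))
pick(im,5,145,60,200,.009,"wrist","bearing")
pick(top,238,260,264,286,.009,"top","bearing")
pick(top,180,250,206,284,.009,"top","standoff")
pick(top,365,145,440,215,.02,"top","dish")
pick(top,175,150,262,215,.02,"top","tray")
pick(im,370,0,530,140,.02,"wrist","dish")
for p in((30,173),):print(cast("wrist",p,.012,o).round(4))
for a,b in(((406,41),(510,52)),((390,55),(520,60))):print("dish",cast("wrist",[a,b],.025,o).round(3))
print("tray c",cast("top",[(190,162),(249,162),(189,206),(247,207)],.025).round(3).tolist())
E
```

```text
bearing wrist [ 24.  33. 147.] [0.4391 0.1511] [0.0346 0.0306] 107.1
bearing top [ 23.  36. 152.] [0.4367 0.1484] [0.0293 0.0267] 89.1
standoff top [ 23.  36. 151.] [0.4552 0.2914] [0.0152 0.0616] 26.7
dish top [ 24.  35. 152.] [ 0.6875 -0.2656] [0.0025 0.0025] -1.8Traceback (most recent call last):
  File "<stdin>", line 19, in <module>
  File "<stdin>", line 11, in pick
ValueError: max() iterable argument is empty
```

step_arm --commands '[50,-0.135,0.485,-0.3,0,0,0.055,50,-0.135,0.485,-0.3,0,0,0.055,50,-0.135,0.485,-0.3,0,0,0.055,50,-0.135,0.485,-0.3,0,0,0.055,50,-0.135,0.485,-0.3,0,0,0.055,50,-0.135,0.485,-0.3,0,0,0.055,50,-0.135,0.485,-0.33,0,0,0.055,50,-0.135,0.485,-0.4,0,0,0.055,50,-0.135,0.485,-0.47,0,0,0.055,50,-0.135,0.485,-0.47,0,0,0.055]'

```text
clock: 2.65
position: [0.4372, 0.1475, 0.0159]
ee_rot: [0.973, 0.229, -0.003, 0.0]
ft_force: [-0.3, 0.8, 1.0]
grip_width: 0.585
grasp_force: 0.0
```

```bash
python3 - <<'E'
from h import *
o=get_obs();save("wrist","pics/w2.png");print(o["position"],R.from_quat(o["ee_rot"]).as_matrix()[:,0])
E
```

```text
[0.43715666 0.14752618 0.01589947] [ 0.89533329  0.44535699 -0.00595339]
```

View pics/w2.png

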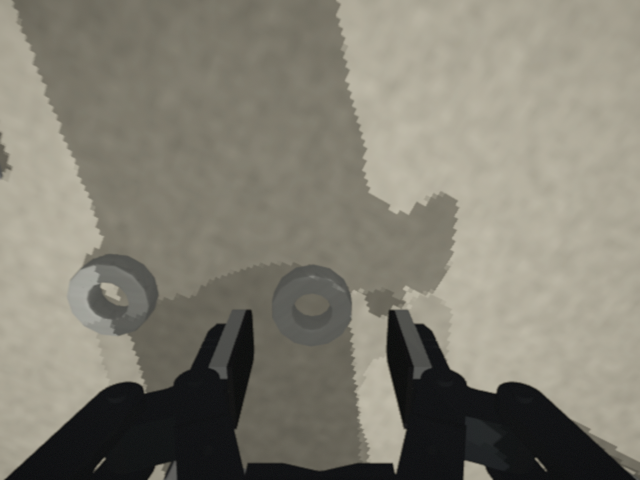

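The bearing sits between the fingers at about (312,308), roughly 5 mm off along the tool's x axis, so I'll correct for that, lower and close.

step_arm --commands '[50,0.006,0.008,0,0,0,0,50,0.006,0.008,-0.024,0,0,0,50,0.006,0.008,-0.024,0,0,0,20,0.006,0.008,-0.024,0,0,0,20,0.006,0.008,-0.024,0,0,0,20,0.006,0.008,-0.024,0,0,0,20,0.006,0.008,-0.024,0,0,0,20,0.006,0.008,-0.024,0,0,0,20,0.006,0.008,0.04,0,0,0,20,0.006,0.008,0.12,0,0,0]' --squeeze 40

```text
clock: 3.95
position: [0.4418, 0.1547, 0.0908]
ee_rot: [0.973, 0.23, -0.001, -0.0]
ft_force: [1.4, -0.7, -0.8]
grip_width: 0.342
grasp_force: 39.9
```

```bash
python3 - <<'E'
from h import *
o=get_obs();print(o["position"],o["grip_width"],o["grasp_force"],o["joint_velocities"].round(2),R.from_quat(o["ee_rot"]).as_matrix()[:,0])
v=np.load("w1.npy");ob=dict(position=v[:3],ee_rot=v[3:])
# dish floor: bright mask in wrist view w1, top rim ellipse
im=cv2.imread("pics/w1.png");c=im[0:135,380:530];g=c.mean(2);print(g[60,::10])
t=cv2.imread("pics/top0.png").astype(int)
print("row181",t[181,370:432,0].tolist());print("tray row184",t[184,180:256,0].tolist())
E
```

```text
[0.44182331 0.15468184 0.0907881 ] 0.3416140861440926 39.864509515464306 [ 0.34 -0.66 -0.24 -0.33 -0.61  0.76  0.49] [ 0.89432662  0.44741104 -0.00180464]
[139.66666667 105.         163.         163.         162.33333333
 161.66666667 161.         161.         160.33333333 159.
 159.         157.66666667 157.33333333  67.33333333 154.66666667]
row181 [135, 135, 135, 132, 127, 107, 85, 71, 96, 137, 154, 159, 158, 156, 158, 157, 157, 158, 159, 156, 158, 156, 156, 158, 157, 158, 160, 156, 156, 158, 158, 158, 157, 155, 157, 155, 156, 157, 158, 158, 158, 154, 156, 156, 160, 155, 156, 159, 160, 156, 158, 149, 123, 89, 73, 90, 123, 132, 131, 131, 130, 129]
tray row184 [135, 135, 133, 131, 130, 130, 137, 140, 108, 90, 122, 143, 154, 147, 149, 151, 154, 152, 148, 151, 151, 153, 151, 153, 150, 150, 150, 150, 150, 153, 154, 151, 150, 154, 154, 152, 153, 152, 152, 155, 153, 154, 152, 154, 152, 152, 154, 152, 152, 155, 153, 154, 155, 152, 151, 153, 153, 153, 155, 153, 154, 155, 155, 152, 156, 152, 144, 124, 103, 112, 123, 130, 126, 130, 126, 128]
```

step_arm --commands '[20,0.03,-0.052,0.1,0,0,0,20,0.361,-0.623,0.117,0,0,0,20,0.361,-0.623,0.117,0,0,0,20,0.361,-0.623,0.117,0,0,0,20,0.361,-0.623,0.117,0,0,0,20,0.361,-0.623,0.117,0,0,0,20,0.361,-0.623,0.117,0,0,0,20,0.361,-0.623,0.117,0,0,0,20,0.361,-0.623,0.05,0,0,0,20,0.361,-0.623,-0.05,0,0,0]'

```text
clock: 5.2
position: [0.6606, -0.2197, 0.0608]
ee_rot: [0.973, 0.229, 0.002, 0.001]
ft_force: [-0.0, -1.0, -1.4]
grip_width: 0.347
grasp_force: 39.9
```

```bash
python3 - <<'E'
from h import *
o=get_obs();im=save("wrist","pics/w3.png");print(o["position"],o["grip_width"],o["grasp_force"],o["ft_force"],o["joint_velocities"].round(2))
print(np.linalg.norm(o["position"][:2]-[.659,-.219]))
E
```

```text
[ 0.66061531 -0.21973805  0.06079948] 0.3469933782326731 39.88028459250927 [-0.00265609 -1.00898445 -1.41732767] [-0.06  0.47  0.13  0.43  0.23 -0.8  -0.15]
0.0017759345729085648
```

View pics/w3.png

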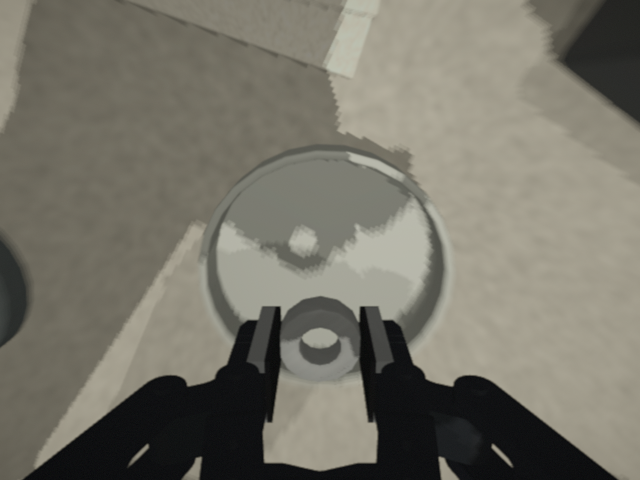

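The wrist view shows the ring held at (320,345) over the dish. I'll lower it, release and rise.

step_arm --commands '[20,0,0,-0.04,0,0,0,20,0,0,-0.07,0,0,0,20,0,0,-0.084,0,0,0,20,0,0,-0.084,0,0,0,50,0,0,-0.084,0,0,0,50,0,0,-0.084,0,0,0,50,0,0,-0.084,0,0,0,50,0,0,0,0,0,0,50,0,0,0.1,0,0,0,50,0,0,0.2,0,0,0]'

```text
clock: 6.5
position: [0.659, -0.2189, 0.1824]
ee_rot: [0.973, 0.23, 0.0, 0.0]
ft_force: [1.4, -1.0, -0.6]
grip_width: 0.584
grasp_force: 0.0
```

step_arm --commands '[50,-0.339,0.85,-0.08,0,0,0,50,-0.339,0.85,-0.08,0,0,0,50,-0.339,0.85,-0.08,0,0,0,50,-0.339,0.85,-0.08,0,0,0,50,-0.339,0.85,-0.08,0,0,0,50,-0.339,0.85,-0.08,0,0,0,50,-0.339,0.85,-0.08,0,0,0,50,-0.339,0.85,-0.133,0,0,0,50,-0.339,0.85,-0.133,0,0,0,50,-0.339,0.85,-0.133,0,0,0]'

```text
clock: 7.75
position: [0.4522, 0.2954, 0.0997]
ee_rot: [0.972, 0.234, -0.001, -0.001]
ft_force: [0.1, -0.4, 0.7]
grip_width: 0.588
grasp_force: 0.0
```

```bash
python3 - <<'E'
from h import *
o=get_obs();im=save("wrist","pics/w4.png");print(o["position"],R.from_quat(o["ee_rot"]).as_matrix()[:,0])
im=im[:, :, ::-1].copy()
t=save("top","pics/top1.png")[:,:,::-1]
hs=cv2.cvtColor(im,cv2.COLOR_BGR2HSV).astype(int);med=np.median(hs[:200].reshape(-1,3),0)
m=((hs[...,1]<med[1]*.6)&(hs[...,2]>50)).astype(np.uint8)
cs,_=cv2.findContours(cv2.morphologyEx(m,cv2.MORPH_OPEN,np.ones((3,3))),cv2.RETR_EXTERNAL,cv2.CHAIN_APPROX_NONE)
for c in cs:
    if cv2.contourArea(c)<300:continue
    r=cv2.minAreaRect(c);bx=cast("wrist",cv2.boxPoints(r),.010,o)[:,:2]
    e=[np.linalg.norm(bx[i]-bx[i+1]) for i in(0,1)];k=int(np.argmax(e));w=bx[k]-bx[k+1]
    print(np.round(r[0]),bx.mean(0).round(4),np.round(e,4),np.degrees(np.arctan2(w[1],w[0])).round(1))
out=np.zeros((480,800,3),np.uint8);out[:,:480]=cv2.resize(im,(480,360))[:360].shape and 0
out[:360,:480]=cv2.resize(im,(480,360));out[:280,480:800]=cv2.resize(t[145:215,360:440],(320,280),interpolation=cv2.INTER_CUBIC)
cv2.imwrite("pics/c4.png",out)
E
```

```text
[0.45224959 0.29538124 0.09973957] [ 0.89088421  0.45422833 -0.00139357]
[260. 365.] [0.3619 0.2934] [0.0257 0.0234] 140.3
[376. 349.] [0.4068 0.2328] [0.0141 0.0357] 33.3
[414. 342.] [0.4214 0.2136] [0.0121 0.0526] 44.3
[225. 342.] [0.3668 0.3197] [0.0527 0.012 ] -170.4
[326. 235.] [0.4588 0.2959] [0.0149 0.0633] 27.9
[621.  21.] [0.6239 0.2184] [0.0173 0.019 ] 40.9
```

View pics/c4.png

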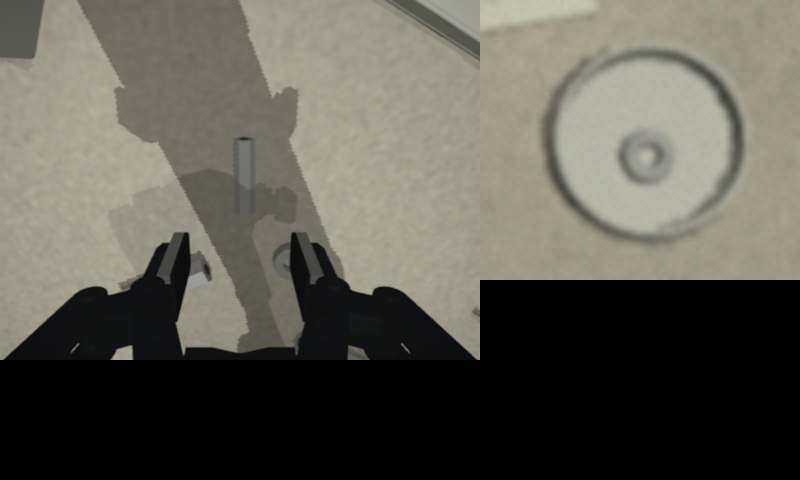

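The bearing lies in the dish. The standoff is at (326,235) in the full wrist image, measures 63 x 15 mm and is aligned with the fingers. I'll go down and grip it.

step_arm --commands '[50,0.003,0.005,0,0,0,0,50,0.003,0.005,-0.08,0,0,0,50,0.003,0.005,-0.14,0,0,0,50,0.003,0.005,-0.16,0,0,0,5,0.003,0.005,-0.16,0,0,0,5,0.003,0.005,-0.16,0,0,0,5,0.003,0.005,-0.16,0,0,0,5,0.003,0.005,-0.16,0,0,0,5,0.003,0.005,-0.16,0,0,0,5,0.003,0.005,-0.08,0,0,0]' --squeeze 45

```text
clock: 9.1
position: [0.4563, 0.2928, 0.0515]
ee_rot: [0.973, 0.23, -0.002, 0.001]
ft_force: [0.6, 0.7, 0.7]
grip_width: 0.157
grasp_force: 44.4
```

step_arm --commands '[5,0.05,-0.02,0.08,0,0,0,5,0.334,-0.113,0.08,0,0,0,5,0.334,-0.113,0.08,0,0,0,5,0.334,-0.113,0.08,0,0,0,5,0.334,-0.113,0.08,0,0,0,5,0.334,-0.113,0.02,0,0,0,5,0.334,-0.113,-0.05,0,0,0,5,0.334,-0.113,-0.07,0,0,0,5,0.334,-0.113,-0.07,0,0,0,50,0.334,-0.113,-0.07,0,0,0]'

```text
clock: 10.35
position: [0.6585, 0.2268, 0.0121]
ee_rot: [0.973, 0.23, 0.001, -0.0]
ft_force: [-1.0, 0.6, -0.7]
grip_width: 0.357
grasp_force: 0.0
```

step_arm --commands '[60,0,0,0.08,0,0,0,80,0,0,0.18,0,0,0,80,-0.213,-0.577,0.4,0,0,0,80,-0.213,-0.577,0.4,0,0,0,80,-0.213,-0.577,0.4,0,0,0,80,-0.213,-0.577,0.4,0,0,0,80,-0.213,-0.577,0.4,0,0,0,80,-0.213,-0.577,0.4,0,0,0,80,-0.213,-0.577,0.4,0,0,0,80,-0.213,-0.577,0.4,0,0,0]'

```text
clock: 11.6
position: [0.5303, -0.1205, 0.2514]
ee_rot: [0.973, 0.229, 0.001, 0.001]
ft_force: [0.3, 0.7, -0.5]
grip_width: 0.938
grasp_force: 0.0
```

```bash
python3 - <<'E'
from h import *
o=get_obs();im=save("wrist","pics/w5.png")[:,:,::-1];np.save("w5.npy",np.r_[o["position"],o["ee_rot"]]);print(o["position"],o["ee_rot"],o["joint_velocities"].round(2))
t=save("top","pics/top2.png")[:,:,::-1]
o=dict(position=o["position"],ee_rot=o["ee_rot"])
# predict pixels of hub and stand
p=camera_params("wrist");T=np.eye(4);T[:3,:3]=R.from_quat(o["ee_rot"]).as_matrix();T[:3,3]=o["position"]
C=np.linalg.inv(T@p["tool_from_camera"])
def proj(P):
    q=p["mtx"]@(C[:3,:3]@np.array(P)+C[:3,3]);return q[:2]/q[2]
h=proj([.566,-.046,.075]).astype(int);s=proj([.441,-.224,.07]).astype(int);print(h,s)
out=np.zeros((600,800,3),np.uint8)
def put(a,x,y,w,hh,img,k):
    c=img[max(a[1]-hh//2,0):max(a[1]-hh//2,0)+hh,max(a[0]-w//2,0):max(a[0]-w//2,0)+w];c=cv2.resize(c,None,fx=k,fy=k,interpolation=cv2.INTER_CUBIC)
    print("crop origin",max(a[0]-w//2,0),max(a[1]-hh//2,0),"at",x,y,"x",k);out[y:y+c.shape[0],x:x+c.shape[1]]=c[:600-y,:800-x]
put(h,0,0,130,130,im,3);put(s,400,0,130,150,im,3);put((219,184),0,400,90,60,t,3)
cv2.imwrite("pics/c5.png",out)
E
```

```text
[ 0.5303051  -0.12045192  0.2513724 ] [9.73441466e-01 2.28934460e-01 6.29282610e-04 5.72915866e-04] [-0.04  0.02 -0.04  0.01 -0.01 -0.01 -0.02]
[250 121] [380 346]
crop origin 185 56 at 0 0 x 3
crop origin 315 271 at 400 0 x 3
crop origin 174 154 at 0 400 x 3
```

View pics/c5.png

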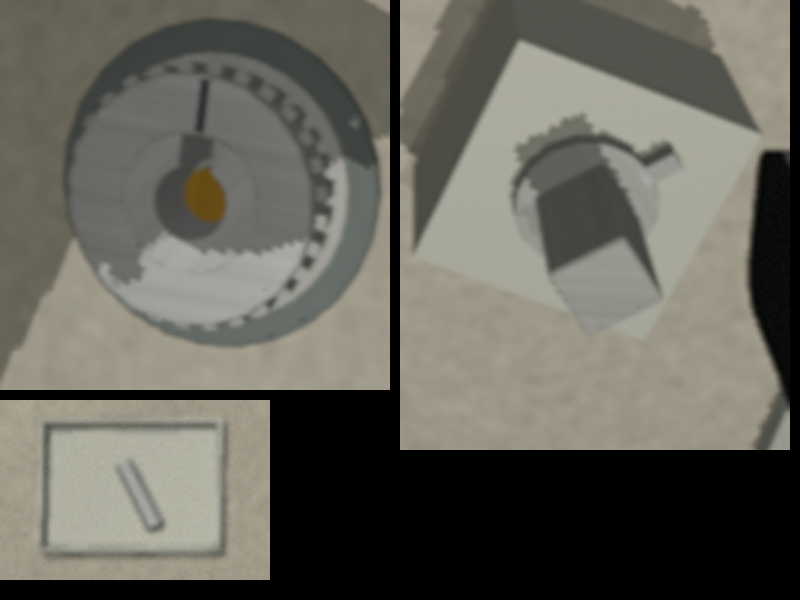

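The crops show the standoff in the tray. The bore centre is at crop (190,203) and the scribed line runs (200,130) to (205,82). The head's top corners are (550,275), (627,238), (661,297) and (590,334), and the tab's end is near (673,158). Converting these to world coordinates:

```bash
python3 - <<'E'
from h import *
v=np.load("w5.npy");o=dict(position=v[:3],ee_rot=v[3:])
H=lambda a:cast("wrist",np.array(a)/3.+[185,56],.075,o)[:,:2]
S=lambda a,z:cast("wrist",(np.array(a)-[400,0])/3.+[315,271],z,o)[:,:2]
ang=lambda w:np.degrees(np.arctan2(w[1],w[0])).round(1)
b=H([(190,203),(155,203),(226,203),(200,130),(205,82),(122,203),(258,203)])
print("bore",b[0],"dia",np.linalg.norm(b[1]-b[2]),np.linalg.norm(b[5]-b[6]),"line ang",ang(b[4]-b[3]),"from c",ang(b[4]-b[0]),ang(b[3]-b[0]),"r",np.linalg.norm(b[4]-b[0]))
h=S([(550,275),(627,238),(661,297),(590,334)],.101)
print("head",h.mean(0),[(np.linalg.norm(h[i]-h[(i+1)%4]).round(4),ang(h[i]-h[(i+1)%4])) for i in range(4)])
t=S([(673,158)],.061)[0];print("tab",t,ang(t-h.mean(0)),np.linalg.norm(t-h.mean(0)))
st=S([(519,40),(762,133),(413,254)],.055);print("stand",(st[1]+st[2])/2,np.linalg.norm(st[0]-st[1]),np.linalg.norm(st[0]-st[2]),ang(st[1]-st[0]))
print("toolx",ang(R.from_quat(o["ee_rot"]).as_matrix()[:,0]))
print("clock",get_obs()["clock"])
E
```

```text
bore [ 0.56408685 -0.04522405] dia 0.017161735921208482 0.03287317381139784 line ang 17.3 from c 16.2 15.4 r 0.027918558566451476
head [ 0.44142076 -0.22263475] [(np.float64(0.0232), np.float64(146.4)), (np.float64(0.0213), np.float64(55.3)), (np.float64(0.0223), np.float64(-30.8)), (np.float64(0.0223), np.float64(-122.0))]
tab [ 0.46681814 -0.23734053] -30.1 0.029347692639958702
stand [ 0.44130672 -0.22237214] 0.079689844177581 0.07915687110921354 -86.0
toolx 26.5
clock 11.7
```

step_arm --commands '[60,-0.148,-0.17,-0.15,0,0,0.17,60,-0.148,-0.17,-0.15,0,0,0.17,60,-0.148,-0.17,-0.15,0,0,0.17,60,-0.148,-0.17,-0.15,0,0,0.17,60,-0.148,-0.17,-0.15,0,0,0.17,60,-0.148,-0.17,-0.2,0,0,0.17,60,-0.148,-0.17,-0.26,0,0,0.17,60,-0.148,-0.17,-0.3,0,0,0.17,60,-0.148,-0.17,-0.31,0,0,0.17,60,-0.148,-0.17,-0.31,0,0,0.17]'

```text
clock: 12.95
position: [0.4425, -0.2211, 0.0652]
ee_rot: [0.878, 0.479, 0.0, 0.0]
ft_force: [0.1, -0.5, 0.6]
grip_width: 0.701
grasp_force: 0.0
```

```bash
python3 - <<'E'
from h import *
o=get_obs();im=save("wrist","pics/w6.png");print(o["position"],o["ft_force"],o["joint_pos"].round(2))
x=R.from_quat(o["ee_rot"]).as_matrix()[:,0];print(np.degrees(np.arctan2(x[1],x[0])))
E
```

```text
[ 0.44251884 -0.22111522  0.06523815] [ 0.14272624 -0.47068661  0.58689685] [ 0.93  0.28 -0.61  1.96  0.19  0.97 -0.35]
57.224458608236915
```

View pics/w6.png

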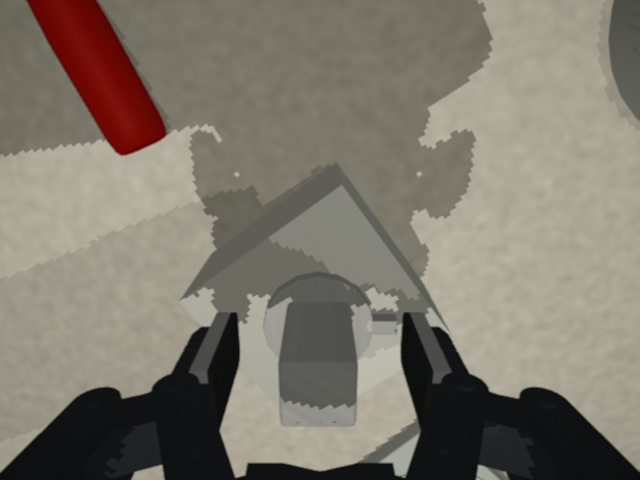

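The head is square between the fingers at (318,390) and the tab points along the closing line at (385,325). I'll grip firmly and lift straight up.

step_arm --commands '[10,0,0,0,0,0,0,10,0,0,0,0,0,0,10,0,0,0,0,0,0,10,0,0,0,0,0,0,10,0,0,0,0,0,0,10,0,0,0,0,0,0,10,0,0,0.03,0,0,0,10,0,0,0.08,0,0,0,10,0,0,0.14,0,0,0,10,0,0,0.19,0,0,0]' --squeeze 90

```text
clock: 14.25
position: [0.4415, -0.2219, 0.1809]
ee_rot: [0.878, 0.478, 0.0, 0.001]
ft_force: [0.0, -0.5, -2.5]
grip_width: 0.269
grasp_force: 88.3
```

step_arm --commands '[10,0.205,0.296,0.01,0,0,0.274,10,0.205,0.296,0.01,0,0,0.274,10,0.205,0.296,0.01,0,0,0.274,10,0.205,0.296,0.01,0,0,0.274,10,0.205,0.296,0.01,0,0,0.274,10,0.205,0.296,0.01,0,0,0.274,10,0.205,0.296,-0.02,0,0,0.274,10,0.205,0.296,-0.055,0,0,0.274,10,0.205,0.296,-0.055,0,0,0.274,10,0.205,0.296,-0.055,0,0,0.274]'

```text
clock: 15.5
position: [0.5645, -0.0445, 0.1458]
ee_rot: [0.599, 0.801, 0.0, 0.0]
ft_force: [0.8, 0.7, -2.3]
grip_width: 0.268
grasp_force: 88.7
```

```bash
python3 - <<'E'
from h import *
o=get_obs();im=save("wrist","pics/w7.png")[:,:,::-1];save("scene","pics/s7.png");np.save("w7.npy",np.r_[o["position"],o["ee_rot"]])
sc=cv2.imread("pics/s7.png")
x=R.from_quat(o["ee_rot"]).as_matrix()[:,0];print(o["position"],np.degrees(np.arctan2(x[1],x[0])),o["joint_pos"].round(2),o["ft_force"],o["grip_width"])
out=np.zeros((480,800,3),np.uint8);out[:,:440]=im[:,100:540];out[:480,440:]=cv2.resize(sc[170:290,255:345],(360,480),interpolation=cv2.INTER_CUBIC)
cv2.imwrite("pics/c7.png",out)
E
```

```text
[ 0.56447006 -0.04454111  0.14584359] 106.41782677545287 [ 0.69  0.39 -0.84  1.69  0.31  1.2   0.06] [ 0.7712261   0.69708946 -2.31318838] 0.2683050019496529
```

View pics/c7.png

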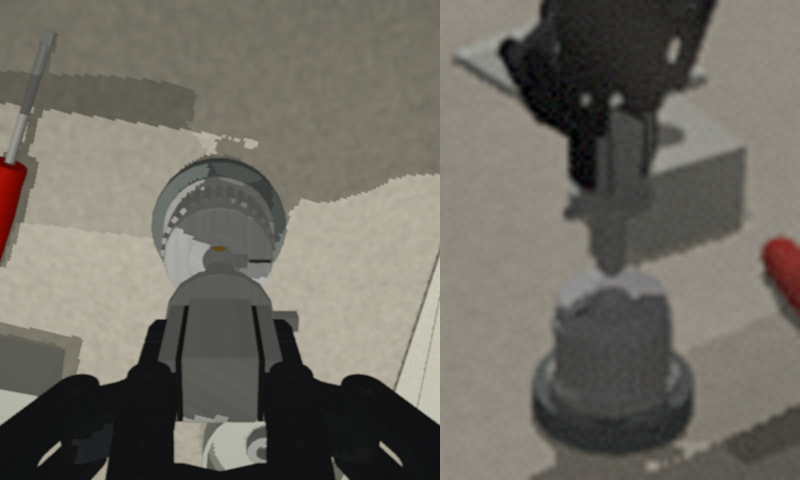

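The shaft tip hangs right above the bore at wrist (319,260), with the keyway line to the right, in the same direction as the tab. One numeric check of the line before inserting:

```bash
python3 - <<'E'
from h import *
v=np.load("w7.npy");o=dict(position=v[:3],ee_rot=v[3:]);Rm=R.from_quat(v[3:]).as_matrix()
im=cv2.imread("pics/w7.png").mean(2)
pts=[]
for u in range(351,369,3):
    c=im[252:270,u];w=np.clip(np.median(c)-12-c,0,None);pts.append((u,252+(w*np.arange(18)).sum()/max(w.sum(),1e-6)))
pts=np.array(pts);print(pts.round(1).tolist())
w=cast("wrist",pts,.075,o);d=(w-v[:3])@Rm
print("tool coords of line (x,y)",d[:,:2].round(4).tolist());f=np.polyfit(d[:,1],d[:,0],1);print("slope deg",np.degrees(np.arctan(f[0])),"x at bore",f[1])
E
```

```text
[[351.0, 260.5], [354.0, 260.7], [357.0, 260.7], [360.0, 260.6], [363.0, 260.6], [366.0, 260.6]]
tool coords of line (x,y) [[-0.0006, 0.0176], [-0.0007, 0.0192], [-0.0007, 0.0208], [-0.0007, 0.0224], [-0.0007, 0.024], [-0.0007, 0.0257]]
slope deg 0.09763520604404825 x at bore -0.0007304720415291666
```

step_arm --commands '[10,0,0,-0.015,0,0,0,10,0,0,-0.02,0,0,0,10,0,0,-0.025,0,0,0,10,0,0,-0.03,0,0,0,10,0,0,-0.037,0,0,0,10,0,0,-0.044,0,0,0,10,0,0,-0.051,0,0,0,10,0,0,-0.058,0,0,0,10,0,0,-0.065,0,0,0,10,0,0,-0.07,0,0,0]'

```text
clock: 16.85
position: [0.5644, -0.0444, 0.1032]
ee_rot: [0.598, 0.801, 0.0, -0.0]
ft_force: [-0.0, 0.2, -2.6]
grip_width: 0.268
grasp_force: 88.7
```

The key is already about 12 mm into the keyway with no contact force. I'll keep pushing.

step_arm --commands '[10,0,0,-0.005,0,0,0,10,0,0,-0.01,0,0,0,10,0,0,-0.015,0,0,0,10,0,0,-0.02,0,0,0,10,0,0,-0.024,0,0,0,10,0,0,-0.028,0,0,0,10,0,0,-0.03,0,0,0,10,0,0,-0.032,0,0,0,10,0,0,-0.033,0,0,0,10,0,0,-0.033,0,0,0]'

```text
clock: 18.1
position: [0.5646, -0.0443, 0.0854]
ee_rot: [0.598, 0.801, -0.0, 0.0]
ft_force: [-10.4, -0.0, 20.7]
grip_width: 0.268
grasp_force: 92.1
```

step_arm --commands '[10,-0.001,0,0,0,0,0,10,-0.002,0,0,0,0,0,10,-0.002,0,-0.001,0,0,0,10,-0.002,0,-0.001,0,0,0,10,-0.002,0,-0.001,0,0,0,10,-0.002,0,-0.001,0,0,0,10,-0.002,0,-0.001,0,0,0,10,-0.002,0,-0.001,0,0,0,10,-0.002,0,-0.001,0,0,0,10,-0.002,0,-0.001,0,0,0]'

```text
clock: 19.35
position: [0.5645, -0.0443, 0.0854]
ee_rot: [0.598, 0.801, 0.0, 0.001]
ft_force: [-6.0, -0.9, 21.6]
grip_width: 0.269
grasp_force: 92.2
```

```bash
python3 - <<'E'
from h import *
o=get_obs();print(o["position"],o["ft_force"],o["torque"],R.from_quat(o["ee_rot"]).as_matrix()[:,2].round(4))
im=save("wrist","pics/w8.png")[:,:,::-1]
sc=save("scene","pics/s8.png")[:,:,::-1]
out=np.zeros((480,800,3),np.uint8);out[:,:440]=im[:,100:540];out[:480,440:]=cv2.resize(sc[190:290,260:335],(360,480),interpolation=cv2.INTER_CUBIC)
cv2.imwrite("pics/c8.png",out)
E
```

```text
[ 0.56450884 -0.04430013  0.08544258] [-6.04785763 -0.91564231 21.55262103] [-0.07395338  1.59025099 -0.06945418] [ 0.0029 -0.001  -1.    ]
```

View pics/c8.png

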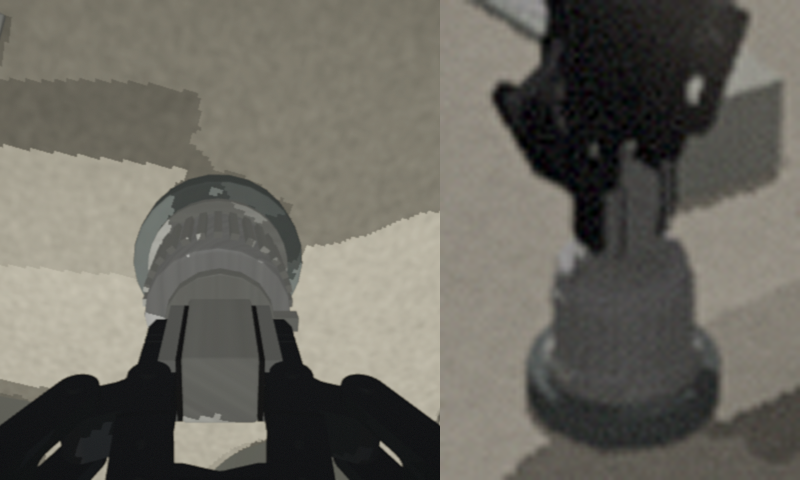

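The flange appears flat on the hub face, with no gap in either view. I'll press a little harder to confirm it is seated, and relieve the side load.

step_arm --commands '[10,-0.002,0,-0.001,0,0,0,10,-0.003,0,-0.002,0,0,0,10,-0.003,0,-0.003,0,0,0,10,-0.003,0,-0.003,0,0,0,10,-0.003,0,-0.003,0,0,0,10,-0.003,0,-0.003,0,0,0,10,-0.003,0,-0.003,0,0,0,10,-0.003,0,-0.003,0,0,0,10,-0.003,0,-0.003,0,0,0,10,-0.003,0,-0.003,0,0,0]'

```text
clock: 20.7
position: [0.5645, -0.0443, 0.0854]
ee_rot: [0.599, 0.801, 0.001, 0.003]
ft_force: [-4.2, -0.8, 31.9]
grip_width: 0.267
grasp_force: 93.6
```

```bash
python3 - <<'E'
from h import *
o=get_obs();print(o["position"],o["ft_force"],o["torque"],o["grasp_force"],o["clock"])
E
```

```text
[ 0.56447615 -0.04428754  0.08536727] [-4.21585394 -0.78778852 31.94185609] [-0.11300819  1.80600509 -0.04249374] 93.556147813797 20.7
```

The height stays at 0.0854 m under 32 N, so the shaft is fully home. Handing in.

```bash
python3 -c "
from workcell import *
print(hand_in())"
```

```text
the job is handed in; nothing more can be done
None
```

The job is handed in at 20.7 s: the bearing is in the dish, the standoff is in the tray, and the keyed shaft is still gripped and pressed home at about 32 N, its height unchanged under the extra push; the screwdriver, wrench and bottle were left alone.

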